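# Loosen the bolt of a free wheel with a reversible ratchet

## Task

Loosen the bolt that holds the toothed wheel on the rusty plate: first slide the stop bar fully home between the wheel's teeth so that the wheel cannot spin, then flip the direction lever on the ratchet wrench from the tighten side to the loosen side, then swing the wrench handle counter-clockwise (seen from above) until the bolt has come loose by at least a sixth of a turn (60 degrees) relative to the wheel. Leave the bar in and the lever on the loosen side, and do not shift the other things lying about.

Things in the scene. Friction and masses are not known exactly. Their poses are not given: they have to be found in the camera images.
- plate: Rusty steel plate, 220 x 270 x 8 mm, fixed on the desk, anywhere within a hand's width or two, turned up to 0.4 rad. Origin on its underside, right under the wheel's axis; z up. It reaches from -110 to 110 mm in its x and -155 to 115 mm in its y; rims stand 30 mm high on the +x edge, 22 mm on the +y edge. The stop bar lies on its -y side.
- wheel_axis (a point): On the vertical axis of wheel, bolt and wrench, on the wheel's top, 34 mm above the desk. The wheel is a grey cast disc, 14 to 34 mm above the desk, with 12 round-tipped teeth (tip radius 46.5 mm). While the stop bar is out it spins freely with bolt and wrench: swinging the wrench then only spins the wheel and the bolt stays tight.
- wheel (a joint): Angle of the wheel on the plate, rad, positive counter-clockwise from above; start -0.2 to 0.2; at 0 a gap between teeth faces the bar (pitch 0.524). With the stop bar home it can only move by about 0.12 rad.
- stop (a joint): Travel of the steel stop bar along the plate's +y, towards the wheel axis, m: 0 fully out (start up to 0.003), 0.022 fully home, its nose between two teeth. It stays where left; about 3 N moves it. The round nose pushes the free wheel aside if it meets the side of a tooth.
- stop_tab (a point): Middle of the top edge of the stop bar's upright push tab, 64 mm above the desk. The tab is 24 mm wide (plate's x), 8 mm thick (plate's y) and stands from 18 to 64 mm above the desk, 122 mm from the wheel axis on the plate's -y side when out, 100 mm when home. Push its outer face towards the axis; outside it the space is free.
- wrench_head (a point): Middle of the top of the ratchet wrench's round steel head, on the wheel axis, 97 mm above the desk; head 54 mm in diameter, 72 to 97 mm above the desk. Its x axis points out along the handle, z up. The wrench's socket sits on the bolt and stays there: the wrench only turns about the axis.
- wrench_grip (a point): In the core of the handle, 130 mm from the wheel axis, 84 mm above the desk; x axis out along the handle. Ribbed grey round grip 24 mm thick, 90 to 190 mm from the axis; shank before it 15 mm thick. At the start it points away from the robot, within 0.9 rad of +x; the counter-clockwise swing is clear above 60 mm. About 6 N here turns the bolt (wheel braced, lever at loosen).
- lever (a joint): Direction lever, rad: upright steel paddle on the wrench head; its pivot runs along the handle, on the wheel axis, 92 mm above the desk. Negative (start -0.4 to -0.33): leans to the wrench's -y, left as seen from the handle's end: tightens. Positive (stop at 0.4): leans to +y, right: loosens; over 0.3 is flipped, near 0 drives neither way. Stays where left; about 3 N at its tip moves it.
- lever_tip (a point): Centre of the lever's cross-bar tip (9 mm thick, 18 mm long along the handle), 37 mm from its pivot, about 126 mm above the desk. The paddle below is 14 mm wide along the handle and 7 mm thick, and shows about 33 mm above the head.
- wrench (a joint): Angle of the wrench on the bolt, rad, positive counter-clockwise. With the lever at loosen it turns freely clockwise with a click every 30 degrees, and counter-clockwise takes up to 30 degrees of slack before it carries the bolt; at tighten it is the other way round. Several strokes are possible.
- bolt (a joint): Angle of the bolt relative to the wheel, rad, positive counter-clockwise (loosening); 0 is tight and it cannot be tightened further. It must exceed 1.0.
- hex_key: Bystander: L-shaped hex key, 8 mm thick, 74 x 33 mm, lying on the plate.
- hose_clamp: Bystander: steel band ring, 42 mm in diameter, 12 mm high, lying on the plate.
- spare_bolt: Bystander: hex bolt standing on its head, 40 mm high.
- screwdriver: Bystander: screwdriver lying on the desk, left.
- utility_knife: Bystander: grey utility knife, 150 mm long, lying on the desk, left.
- adapter: Bystander: dark brown power adapter block, 55 x 50 x 45 mm, left.
- radio: Bystander: orange radio handset lying on its back, right.

How it is judged:
By the outcome, as a careful person would: the job done as asked, in the order asked, and still so for the second after the job is handed in, with the robot touching nothing.
It also fails if it takes over 58 s, if anything falls off the work surface, if the arm or the gripper's body presses on something with over 40 N, if the wrist force passes 120 N, or if a joint passes its speed limit or range.

## Robot

A 6-joint arm with a two-finger parallel gripper is mounted at the origin on the work surface. World frame = base frame: x ahead of the robot, y to its left, z up, the work surface at z = 0. Lengths are in m, angles in rad, forces in N, time in s.
With the tool pointing down it reaches from about 0.35 to 0.725 m from the base axis. Payload 4.3 kg.
Tool frame: the origin (TCP) lies where the fingers leave the gripper's body, on its centre line; the fingertips stand 73 mm ahead of it and the grasp point (between the pads) lies 54 mm ahead of it (robot.grip_point_offset is the z of the grasp point in the tool frame, in m); z points along the fingers, y is the line along which they close (so a half turn about z gives the same grasp; the last joint's range is limited). The gripper opens to 85 mm and grips with 20 to 120 N. Pads are 22 mm wide; open, the fingers measure 114 mm over their backs; the gripper's body (76 mm by 85 mm) begins 54 mm behind the grasp point. The pads swing forward as they close: fully open they stand 13 mm farther back than shut.
Start: joints at [-1.257, 0.377, 0.081, 1.274, 0, 1.46], TCP at [0.236, -0.524, 0.304] pointing down, gripper open.
Joint ranges: [-2.72, 2.72], [-0.84, 1.66], [-1.02, 1.22], [-1.77, 2.12], [-1.37, 1.28], [-3.14, 3.14]. Speed limits (rad/s): [2.57, 2.57, 3.14, 3.14, 3.14, 3.14].

## Interface

Orientations are given as a unit quaternion [w, x, y, z].
In Python, from rig import robot gives the robot as it stands.
- The arm moves only by the shell command python3 -m inch 'ROWS'. ROWS is JSON, a list of rows, each an object of numbers: "dx", "dy", "dz": the shift along the world's x, y, z in mm; "yaw": the turn about the world's z in degrees; "claw": the opening, from 0 (shut) to 1 (fully open). In form: [{"dx": .., "dy": .., "dz": .., "yaw": .., "claw": ..}, ...]. A call has 1 to 10 rows; each row is the pose to reach, as a shift and turn from the pose commanded when the call began; what a row does not reach only later rows make up. A row lasts 1/10 s, in which the tool goes at most 50 mm and 8.59 degrees, less where a joint would pass 70% of its speed; a pose out of reach is approached as far as the arm can. A call with a gripper value outside its range is refused whole. The fingers move at their own pace and stop on an object; the grip force is fixed at half the most. Time passes only in rows, so rows that repeat a pose let the fingers close. It gives the time, the measured TCP pose, the force, the opening and the grip force at its end, in the units of the state.
- robot.read_state(): the state, without advancing time (a new reading comes with each control period).
- robot.camera(name): name is "side" or "top"; returns a dict with "image" (384x512x3 uint8, red, green, blue), "fx", "fy", "cx", "cy" (pixels), "k1" (the pictures are not rectified: a ray, as slopes to the right and down, at radius r is drawn at 1 + k1 r^2 times it, then the intrinsics apply), "world_to_cam" (4x4, takes a point from world to camera coordinates). Camera axes: x right, y down, z forward; pixel columns grow to the right and rows downward; lengths in m; the calibration is good to about 2 mm. A picture is of the moment at which its call begins. There is no depth.
- robot.finish_job(): hands the job in; it is judged then, once.
The state is a dict: "time_s": time; "q": joint angles; "qd": joint speeds; "tau": joint torques, N m; "eef_pos": TCP position; "eef_rot": TCP orientation; "force": force on the tool from outside, world axes, zero at the start; "moment": the same for the moment, N m; "finger_gap": finger opening in m; "grip_force": force on a finger pad.
Only numpy, scipy, OpenCV 4.12 (cv2) and the standard library are available. Lean on these libraries where they do the work, as an engineer would, in place of code of your own. Each camera call takes 0.05 s, during which the arm holds its last target. There are 200 camera calls.

## Working session

There is one attempt and no reset: what is moved stays moved. The work goes in short steps, Python scripts to look and compute and a shell command to move; the robot and the scene stay as the last step left them, time stands still between calls to the robot, and variables do not carry over. Pictures are saved under pics/ and viewed, at most 10 in all, crops included, and the job is handed in when it is done.

```bash
mkdir -p pics; ls; cat > h.py <<'E'
import numpy as np, cv2, json
from rig import robot
def shot(n,f):
    c=robot.camera(n); cv2.imwrite('pics/'+f,c['image'][:,:,::-1]); 
    np.savez('pics/'+f+'.npz',**c); return c
def load(f): return dict(np.load('pics/'+f+'.npz'))
def ray(c,u,v):
    K=np.array([[c['fx'],0,c['cx']],[0,c['fy'],c['cy']],[0,0,1]],float)
    p=cv2.undistortPoints(np.array([[[u,v]]],float),K,np.array([float(c['k1']),0,0,0]),)[0,0]
    # k1 model: drawn = ray*(1+k1 r^2), same as OpenCV
    T=np.array(c['world_to_cam']);R=T[:3,:3];o=-R.T@T[:3,3]
    d=R.T@np.array([p[0],p[1],1]);return o,d/np.linalg.norm(d)
def onz(c,u,v,z):
    o,d=ray(c,u,v);return o+d*(z-o[2])/d[2]
def proj(c,P):
    T=np.array(c['world_to_cam']);x=T[:3,:3]@np.array(P)+T[:3,3];a=x[:2]/x[2];a=a*(1+float(c['k1'])*(a@a))
    return a[0]*c['fx']+c['cx'],a[1]*c['fy']+c['cy']
def tri(c1,p1,c2,p2):
    o1,d1=ray(c1,*p1);o2,d2=ray(c2,*p2)
    t=np.linalg.lstsq(np.c_[d1,-d2],o2-o1,rcond=None)[0]
    a=o1+d1*t[0];b=o2+d2*t[1];return (a+b)/2,np.linalg.norm(a-b)
E
python3 - <<'E'
from h import *
for n in('top','side'):
    c=shot(n,n+'1.png');print(n,c['fx'],c['cx'],c['cy'],c['k1'],ray(c,256,192))
s=robot.read_state();print(s['eef_pos'],s['eef_rot'],robot.grip_point_offset)
E
```

```text
pics
top 419.2671078391354 251.59758372444608 192.5678277815958 -0.019217127314223766 (array([ 0.43937293, -0.00846607,  1.28651951]), array([ 8.16095934e-02, -8.86007136e-04, -9.96663980e-01]))
side 478.0865993203431 254.31391623960786 197.86219675850415 0.044410532914352326 (array([-0.43467983,  0.91246225,  1.03934942]), array([ 0.58776269, -0.57747149, -0.56662306]))
[ 0.23632883 -0.5236781   0.30304564] [-9.29833889e-04  9.77632547e-01  2.10318173e-01 -6.92509260e-05] 0.0539
```

View pics/top1.png

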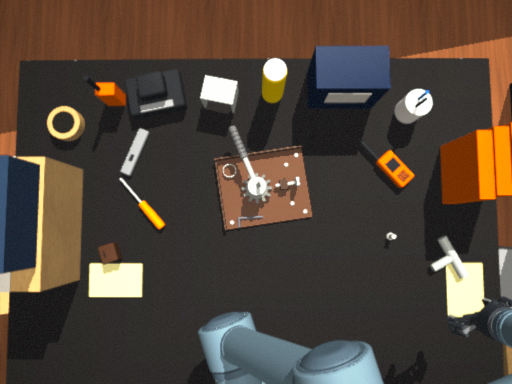

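View pics/side1.png

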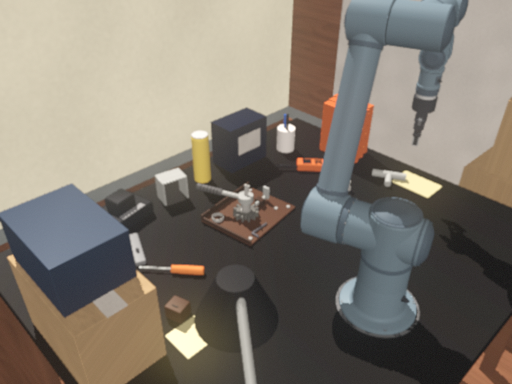

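Top: wheel and wrench head are around (257,187), the handle runs to (234,128), and the stop tab is at about (297,182). The side view shows the same group around (245,205). Next I'll zoom in.

```bash
python3 - <<'E'
from h import *
a=cv2.imread('pics/top1.png')[115:235,205:320];b=cv2.imread('pics/side1.png')[170:250,190:305]
a=cv2.resize(a,None,fx=5,fy=5,interpolation=cv2.INTER_CUBIC)
cv2.imwrite('pics/ta.png',a)
b=cv2.resize(b,None,fx=6,fy=6,interpolation=cv2.INTER_CUBIC)
cv2.imwrite('pics/sb.png',b);print(a.shape,b.shape)
E
```

```text
(600, 575, 3) (480, 690, 3)
```

View pics/ta.png

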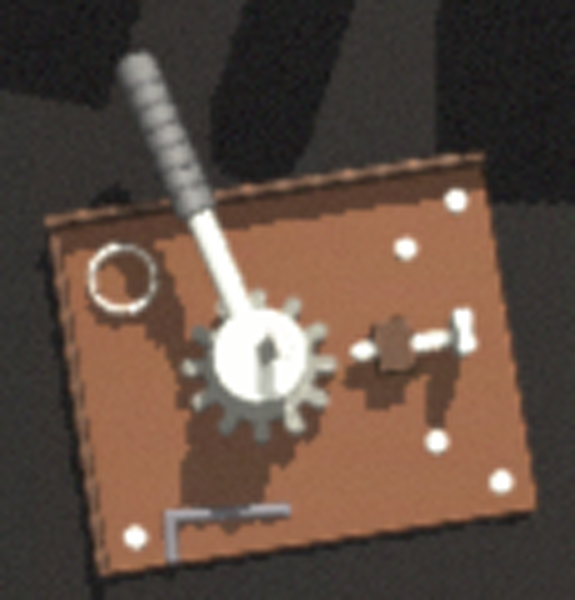

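View pics/sb.png

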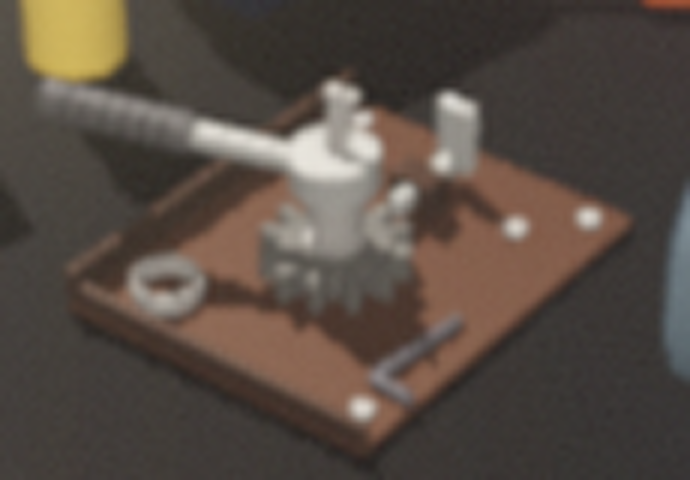

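Top crop: the head is at (261,355), the handle end at (137,62), and the tab top at (463,330). The tip is white on white. Side crop: lever tip at (342,92), head top at (335,152), tab top at (458,98).

```bash
python3 - <<'E'
from h import *
t=load('top1.png');s=load('side1.png')
T=lambda x,y:(205+(x+.5)/5-.5,115+(y+.5)/5-.5)
S=lambda x,y:(190+(x+.5)/6-.5,170+(y+.5)/6-.5)
np.set_printoptions(precision=4,suppress=True)
h=onz(t,*T(261,355),.097);print('head',h, onz(s,*S(335,150),.097))
w=onz(t,*T(260,366),.034);print('wheel',w)
for p in((137,62),(195,205),(166,132)):
    g=onz(t,*T(*p),.084);d=g-h;print('handle',g,np.hypot(*d[:2]),np.degrees(np.arctan2(d[1],d[0])))
tb=onz(t,*T(463,330),.064);print('tab',tb,onz(s,*S(458,98),.064),np.hypot(*(tb-h)[:2]))
for p,z in(((48,218),.022),((482,155),.03),((535,510),.008),((103,577),.022)): print('corner',onz(t,*T(*p),z))
d=tb-h;print('plate yaw from tab',np.degrees(np.arctan2(d[0],-d[1])))
print('tip side',onz(s,*S(342,92),.126))
E
```

```text
head [ 0.5551 -0.0118  0.097 ] [ 0.557  -0.0107  0.097 ]
wheel [ 0.5546 -0.0114  0.034 ]
handle [0.7282 0.0601 0.084 ] 0.18749787088363498 22.547514667870423
handle [0.6438 0.0262 0.084 ] 0.09653133699658142 23.19742123515523
handle [0.6868 0.0431 0.084 ] 0.14268434205468697 22.632538391539956
tab [ 0.5727 -0.1303  0.064 ] [ 0.5799 -0.1352  0.064 ] 0.11979354021365725
corner [0.6466 0.1176 0.022 ]
corner [ 0.6831 -0.1463  0.03  ]
corner [ 0.4686 -0.1786  0.008 ]
corner [0.4285 0.0833 0.022 ]
plate yaw from tab 8.477958402279034
tip side [ 0.5661 -0.0252  0.126 ]
```

```bash
python3 -m inch '[{"dx":34,"dy":36,"yaw":-2,"claw":0},{"dx":68,"dy":72,"yaw":-4,"claw":0},{"dx":102,"dy":108,"yaw":-6,"claw":0},{"dx":136,"dy":144,"yaw":-8,"claw":0},{"dx":170,"dy":180,"yaw":-10,"claw":0},{"dx":204,"dy":216,"yaw":-12,"claw":0},{"dx":238,"dy":252,"yaw":-14,"claw":0},{"dx":272,"dy":288,"yaw":-16,"claw":0},{"dx":306,"dy":324,"yaw":-16,"claw":0},{"dx":340,"dy":356,"yaw":-16,"claw":0}]'; python3 -m inch '[{"dz":-40},{"dz":-80},{"dz":-120},{"dz":-160},{"dz":-188},{"dz":-188},{"dz":-188}]'; python3 - <<'E'
from h import *
c=shot('top','top2.png');shot('side','side2.png')
a=cv2.imread('pics/top2.png')[115:235,205:340];b=cv2.imread('pics/side2.png')[150:250,190:325]
cv2.imwrite('pics/v2.png',np.hstack([cv2.resize(a,(400,356)),cv2.resize(b,(400,356))]))
E
```

```text
invalid input at $[0]: expected keys dx, dy, dz, yaw, claw
invalid input at $[0]: expected keys dx, dy, dz, yaw, claw
```

View pics/v2.png

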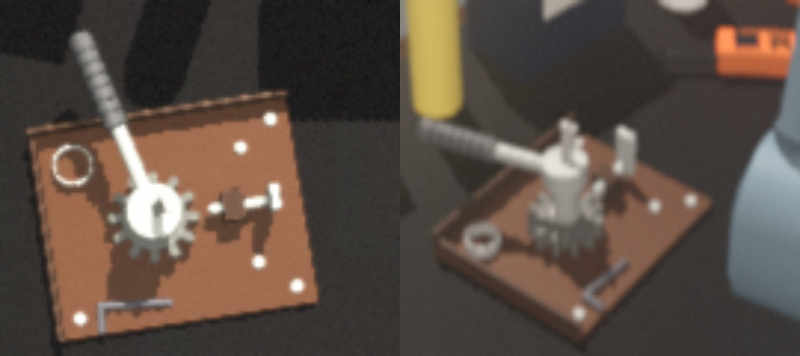

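The rows were refused because every key is required, so nothing moved and the picture shows the same scene as before. I'll resend with all keys.

```bash
python3 -m inch '[{"dx":34,"dy":36,"dz":0,"yaw":-2,"claw":0},{"dx":68,"dy":72,"dz":0,"yaw":-4,"claw":0},{"dx":102,"dy":108,"dz":0,"yaw":-6,"claw":0},{"dx":136,"dy":144,"dz":0,"yaw":-8,"claw":0},{"dx":170,"dy":180,"dz":0,"yaw":-10,"claw":0},{"dx":204,"dy":216,"dz":0,"yaw":-12,"claw":0},{"dx":238,"dy":252,"dz":0,"yaw":-14,"claw":0},{"dx":272,"dy":288,"dz":0,"yaw":-16,"claw":0},{"dx":306,"dy":324,"dz":0,"yaw":-16,"claw":0},{"dx":340,"dy":352,"dz":0,"yaw":-16,"claw":0}]'
```

```text
time_s: 1.2
eef_pos: [0.5775, -0.1697, 0.3039]
eef_rot: [-0.0, 0.997, 0.073, -0.0]
force: [0.1, -1.8, 0.2]
finger_gap: -0.0
grip_force: 0.0
```

```bash
python3 -m inch '[{"dx":0,"dy":-3,"dz":-45,"yaw":0,"claw":0},{"dx":0,"dy":-3,"dz":-90,"yaw":0,"claw":0},{"dx":0,"dy":-3,"dz":-135,"yaw":0,"claw":0},{"dx":0,"dy":-3,"dz":-175,"yaw":0,"claw":0},{"dx":0,"dy":-3,"dz":-190,"yaw":0,"claw":0},{"dx":0,"dy":-3,"dz":-190,"yaw":0,"claw":0}]'; python3 - <<'E'
from h import *
c=shot('top','top2.png');shot('side','side2.png')
a=cv2.imread('pics/top2.png')[115:235,205:340];b=cv2.imread('pics/side2.png')[150:250,190:325]
cv2.imwrite('pics/v3.png',np.hstack([cv2.resize(a,(400,356)),cv2.resize(b,(400,356))]))
E
```

```text
time_s: 1.8
eef_pos: [0.5739, -0.174, 0.1104]
eef_rot: [-0.002, 0.997, 0.072, -0.003]
force: [0.5, -0.3, 0.2]
finger_gap: 0.0001
grip_force: 0.0
```

View pics/v3.png

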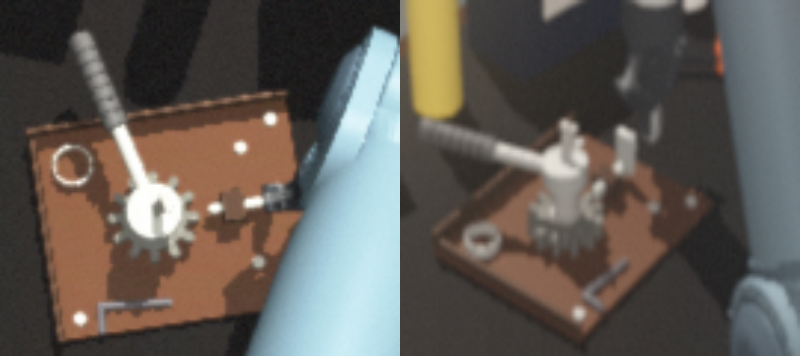

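The finger stands just outside the tab, so I'll push towards the axis.

```bash
python3 -m inch '[{"dx":-1,"dy":10,"dz":0,"yaw":0,"claw":0},{"dx":-2,"dy":18,"dz":0,"yaw":0,"claw":0},{"dx":-3,"dy":22,"dz":0,"yaw":0,"claw":0},{"dx":-4,"dy":26,"dz":0,"yaw":0,"claw":0},{"dx":-4,"dy":30,"dz":0,"yaw":0,"claw":0},{"dx":-5,"dy":34,"dz":0,"yaw":0,"claw":0},{"dx":-5,"dy":37,"dz":0,"yaw":0,"claw":0},{"dx":-5,"dy":37,"dz":0,"yaw":0,"claw":0}]'; python3 -m inch '[{"dx":0,"dy":2,"dz":0,"yaw":0,"claw":0},{"dx":0,"dy":4,"dz":0,"yaw":0,"claw":0},{"dx":0,"dy":4,"dz":0,"yaw":0,"claw":0}]'
```

```text
time_s: 2.7
eef_pos: [0.5717, -0.1379, 0.1141]
eef_rot: [-0.0, 0.997, 0.072, 0.0]
force: [0.4, -0.5, 0.7]
finger_gap: -0.0002
grip_force: 0.7
time_s: 3.0
eef_pos: [0.5713, -0.134, 0.1138]
eef_rot: [-0.0, 0.997, 0.072, -0.0]
force: [1.6, -2.6, 1.4]
finger_gap: 0.0002
grip_force: 1.1
```

```bash
python3 -m inch '[{"dx":0,"dy":3,"dz":0,"yaw":0,"claw":0},{"dx":-1,"dy":6,"dz":0,"yaw":0,"claw":0},{"dx":-1,"dy":6,"dz":0,"yaw":0,"claw":0}]';python3 -m inch '[{"dx":0,"dy":3,"dz":0,"yaw":0,"claw":0},{"dx":-1,"dy":6,"dz":0,"yaw":0,"claw":0},{"dx":-1,"dy":6,"dz":0,"yaw":0,"claw":0}]'
```

```text
time_s: 3.3
eef_pos: [0.5705, -0.1278, 0.1137]
eef_rot: [-0.0, 0.997, 0.072, 0.0]
force: [0.3, -2.4, -0.4]
finger_gap: -0.0001
grip_force: 1.3
time_s: 3.6
eef_pos: [0.5704, -0.1266, 0.114]
eef_rot: [0.006, 0.997, 0.071, 0.0]
force: [2.5, -16.9, -5.4]
finger_gap: 0.0
grip_force: 8.3
```

```bash
python3 -m inch '[{"dx":0,"dy":-10,"dz":0,"yaw":0,"claw":0},{"dx":2,"dy":-28,"dz":10,"yaw":0,"claw":0},{"dx":2,"dy":-40,"dz":50,"yaw":0,"claw":0},{"dx":2,"dy":-60,"dz":95,"yaw":0,"claw":0},{"dx":2,"dy":-100,"dz":130,"yaw":0,"claw":0},{"dx":2,"dy":-140,"dz":130,"yaw":0,"claw":0},{"dx":2,"dy":-140,"dz":130,"yaw":0,"claw":0}]'; python3 - <<'E'
from h import *
c=shot('top','top4.png');shot('side','side4.png')
a=cv2.imread('pics/top4.png')[135:215,225:325];b=cv2.imread('pics/side4.png')[170:250,210:310]
cv2.imwrite('pics/v4.png',np.hstack([cv2.resize(x,(400,320),interpolation=cv2.INTER_CUBIC) for x in(a,b)]))
E
```

```text
time_s: 4.3
eef_pos: [0.5721, -0.2664, 0.2454]
eef_rot: [0.001, 0.998, 0.07, 0.002]
force: [-0.2, 0.5, -0.5]
finger_gap: -0.0004
grip_force: 0.0
```

View pics/v4.png

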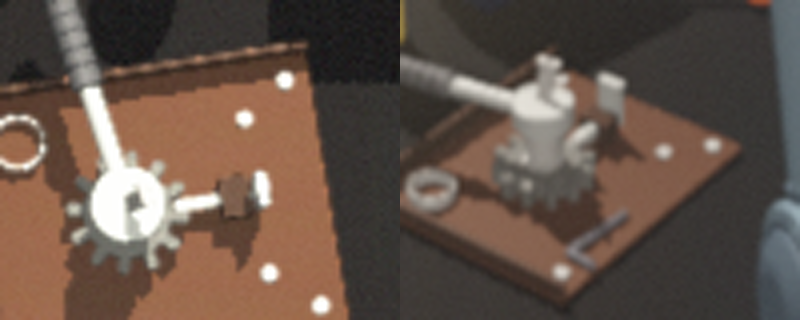

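The bar's nose sits between two teeth, and the tab is at crop (261,188), moved about 7 px, which is about 20 mm. Next, the handle direction and lever positions.

```bash
python3 - <<'E'
from h import *
np.set_printoptions(precision=4,suppress=True)
t=load('top4.png');s=load('side4.png')
T=lambda x,y:(225+(x+.5)/4-.5,135+(y+.5)/4-.5)
S=lambda x,y:(210+(x-400+.5)/4-.5,170+(y+.5)/4-.5)
h=onz(t,*T(128,203),.097);print(h)
for p in((88,80),(75,40),(62,5)):
    d=onz(t,*T(*p),.084)-h;print(np.hypot(*d[:2]),np.degrees(np.arctan2(d[1],d[0])))
tb=onz(t,*T(261,188),.064);print('tab',tb,np.hypot(*(tb-h)[:2]))
A=np.array([.5555,-.0115]);
tip=onz(s,*S(548,62),.126);print('tip side',tip)
for a in(20,23):
    a=np.radians(a);print(-np.sin(a)*(tip[0]-A[0])+np.cos(a)*(tip[1]-A[1]),np.cos(a)*(tip[0]-A[0])+np.sin(a)*(tip[1]-A[1]))
E
```

```text
[ 0.5557 -0.0113  0.097 ]
0.09535128871719833 17.55134518479042
0.12623167574298977 17.609889522931546
0.15372954727799254 18.06142657357157
tab [ 0.5698 -0.1089  0.064 ] 0.09851195157937886
tip side [ 0.5651 -0.0244  0.126 ]
-0.015369138040850956 0.004569543928489562
-0.015587226622405453 0.0037589229913503807
```

```bash
python3 -m inch '[{"dx":-1,"dy":45,"dz":0,"yaw":3,"claw":0},{"dx":-2,"dy":90,"dz":0,"yaw":6,"claw":0},{"dx":-3,"dy":135,"dz":0,"yaw":10,"claw":0},{"dx":-4,"dy":180,"dz":0,"yaw":10,"claw":0},{"dx":-4,"dy":212,"dz":0,"yaw":10,"claw":0},{"dx":-4,"dy":212,"dz":-30,"yaw":10,"claw":0},{"dx":-4,"dy":212,"dz":-59,"yaw":10,"claw":0},{"dx":-4,"dy":212,"dz":-59,"yaw":10,"claw":0}]'
```

```text
time_s: 5.2
eef_pos: [0.5632, -0.0472, 0.1802]
eef_rot: [-0.002, 0.987, 0.16, -0.005]
force: [0.3, 0.5, -0.8]
finger_gap: 0.0001
grip_force: 0.0
```

```bash
python3 -m inch '[{"dx":0,"dy":0,"dz":0,"yaw":0,"claw":0},{"dx":-2,"dy":5,"dz":0,"yaw":0,"claw":0},{"dx":-3,"dy":10,"dz":0,"yaw":0,"claw":0},{"dx":-5,"dy":15,"dz":0,"yaw":0,"claw":0},{"dx":-6,"dy":20,"dz":0,"yaw":0,"claw":0},{"dx":-8,"dy":24,"dz":0,"yaw":0,"claw":0},{"dx":-9,"dy":28,"dz":0,"yaw":0,"claw":0},{"dx":-9,"dy":28,"dz":0,"yaw":0,"claw":0}]'; python3 -m inch '[{"dx":-1,"dy":3,"dz":0,"yaw":0,"claw":0},{"dx":-2,"dy":6,"dz":0,"yaw":0,"claw":0},{"dx":-2,"dy":6,"dz":0,"yaw":0,"claw":0}]'
```

```text
time_s: 6.0
eef_pos: [0.5584, -0.0216, 0.1851]
eef_rot: [-0.0, 0.987, 0.159, 0.0]
force: [0.4, -1.2, 0.8]
finger_gap: 0.0003
grip_force: 0.7
time_s: 6.3
eef_pos: [0.5563, -0.0162, 0.1846]
eef_rot: [0.0, 0.987, 0.159, -0.0]
force: [2.2, -2.4, -0.9]
finger_gap: 0.0001
grip_force: 1.6
```

```bash
python3 -m inch '[{"dx":-1,"dy":2,"dz":0,"yaw":0,"claw":0},{"dx":-1,"dy":4,"dz":0,"yaw":0,"claw":0},{"dx":-1,"dy":4,"dz":0,"yaw":0,"claw":0}]'; python3 -m inch '[{"dx":0,"dy":1.5,"dz":0,"yaw":0,"claw":0},{"dx":-1,"dy":3,"dz":0,"yaw":0,"claw":0},{"dx":-1,"dy":3,"dz":0,"yaw":0,"claw":0}]'
```

```text
time_s: 6.6
eef_pos: [0.5556, -0.0138, 0.1848]
eef_rot: [0.002, 0.987, 0.158, -0.0]
force: [2.7, -8.4, -2.1]
finger_gap: 0.0
grip_force: 3.7
time_s: 6.9
eef_pos: [0.5554, -0.0126, 0.185]
eef_rot: [0.005, 0.987, 0.158, -0.0]
force: [3.9, -13.7, -4.1]
finger_gap: 0.0001
grip_force: 5.9
```

```bash
python3 -m inch '[{"dx":5,"dy":-15,"dz":0,"yaw":0,"claw":0},{"dx":10,"dy":-35,"dz":10,"yaw":0,"claw":0},{"dx":30,"dy":-50,"dz":55,"yaw":0,"claw":0},{"dx":70,"dy":-70,"dz":60,"yaw":0,"claw":0},{"dx":110,"dy":-70,"dz":60,"yaw":0,"claw":0},{"dx":130,"dy":-60,"dz":60,"yaw":0,"claw":0},{"dx":130,"dy":-60,"dz":60,"yaw":0,"claw":0}]'; python3 - <<'E'
from h import *
c=shot('top','top5.png');shot('side','side5.png')
a=cv2.imread('pics/top5.png')[115:215,205:330];b=cv2.imread('pics/side5.png')[150:250,190:315]
cv2.imwrite('pics/v5.png',np.hstack([cv2.resize(x,(400,320),interpolation=cv2.INTER_CUBIC) for x in(a,b)]))
E
```

```text
time_s: 7.6
eef_pos: [0.6859, -0.0678, 0.2433]
eef_rot: [-0.002, 0.987, 0.16, -0.0]
force: [0.3, -0.3, -0.5]
finger_gap: -0.0002
grip_force: 0.0
```

View pics/v5.png

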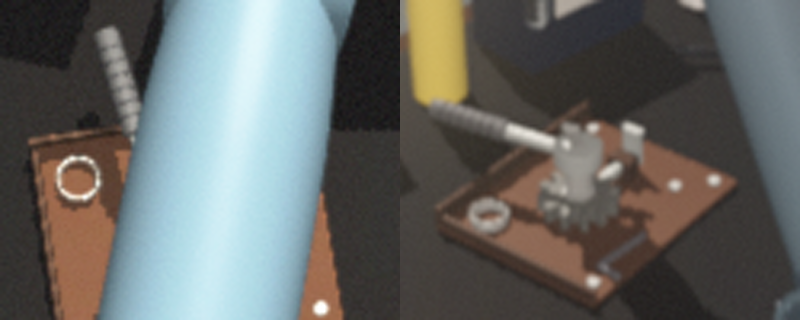

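```bash
python3 -m inch '[{"dx":0,"dy":0,"dz":-45,"yaw":0,"claw":0},{"dx":0,"dy":0,"dz":-90,"yaw":0,"claw":0},{"dx":0,"dy":0,"dz":-103,"yaw":0,"claw":0},{"dx":-2,"dy":20,"dz":-103,"yaw":0,"claw":0},{"dx":-3,"dy":42,"dz":-103,"yaw":0,"claw":0},{"dx":-3,"dy":48,"dz":-103,"yaw":0,"claw":0},{"dx":-3,"dy":48,"dz":-103,"yaw":0,"claw":0}]'; python3 - <<'E'
from h import *
s=robot.read_state();print(s['q'])
p=np.array([.683,-.020]);A=np.array([.5555,-.0115])
for th in range(12,141,8):
    f=np.radians(th-11);print(th,np.round(((A+.1273*np.array([np.cos(f),np.sin(f)]))-np.array(s['eef_pos'])[:2])*1000,0))
E
```

```text
time_s: 8.4
eef_pos: [0.6823, -0.0197, 0.1444]
eef_rot: [0.0, 0.987, 0.16, 0.002]
force: [-0.0, -0.8, 0.4]
finger_gap: -0.0003
grip_force: 0.0
[-1.21748938e-01  6.71750852e-01  1.48006669e-01  1.04387333e+00
  2.21030954e-06  2.69849059e+00]
12 [ 1. 10.]
20 [-1. 28.]
28 [-5. 45.]
36 [-11.  62.]
44 [-20.  78.]
52 [-31.  92.]
60 [-43. 104.]
68 [-57. 115.]
76 [-73. 124.]
84 [-90. 130.]
92 [-107.  134.]
100 [-125.  135.]
108 [-142.  135.]
116 [-160.  131.]
124 [-177.  125.]
132 [-192.  117.]
140 [-207.  107.]
```

```bash
python3 -m inch '[{"dx":1,"dy":10,"dz":-5,"yaw":0,"claw":0},{"dx":0,"dy":19,"dz":-5,"yaw":0,"claw":0},{"dx":-1,"dy":28,"dz":-5,"yaw":2,"claw":0},{"dx":-3,"dy":37,"dz":-5,"yaw":6,"claw":0},{"dx":-5,"dy":45,"dz":-5,"yaw":10,"claw":0},{"dx":-8,"dy":54,"dz":-5,"yaw":14,"claw":0},{"dx":-11,"dy":62,"dz":-5,"yaw":18,"claw":0},{"dx":-15,"dy":70,"dz":-5,"yaw":22,"claw":0},{"dx":-20,"dy":78,"dz":-5,"yaw":26,"claw":0},{"dx":-20,"dy":78,"dz":-5,"yaw":26,"claw":0}]'; python3 - <<'E'
from h import *
s=robot.read_state();A=np.array([.5555,-.0115])
for th in range(44,142,6):
    f=np.radians(th-11);print(th,np.round(((A+.1273*np.array([np.cos(f),np.sin(f)]))-np.array(s['eef_pos'])[:2])*1000,0))
E
```

```text
time_s: 9.4
eef_pos: [0.6618, 0.057, 0.1372]
eef_rot: [0.001, 0.926, 0.378, 0.0]
force: [2.6, -3.4, -0.7]
finger_gap: -0.0002
grip_force: 2.2
44 [0. 1.]
50 [-7. 12.]
56 [-16.  22.]
62 [-26.  30.]
68 [-37.  38.]
74 [-49.  45.]
80 [-61.  50.]
86 [-73.  54.]
92 [-86.  57.]
98 [-100.   59.]
104 [-113.   59.]
110 [-126.   57.]
116 [-139.   54.]
122 [-152.   50.]
128 [-164.   45.]
134 [-176.   38.]
140 [-186.   30.]
```

```bash
python3 -m inch '[{"dx":-7,"dy":12,"dz":2,"yaw":6,"claw":0},{"dx":-16,"dy":22,"dz":2,"yaw":12,"claw":0},{"dx":-26,"dy":30,"dz":2,"yaw":18,"claw":0},{"dx":-37,"dy":38,"dz":2,"yaw":24,"claw":0},{"dx":-49,"dy":45,"dz":2,"yaw":30,"claw":0},{"dx":-61,"dy":50,"dz":2,"yaw":36,"claw":0},{"dx":-73,"dy":54,"dz":2,"yaw":42,"claw":0},{"dx":-86,"dy":57,"dz":2,"yaw":48,"claw":0},{"dx":-100,"dy":59,"dz":2,"yaw":54,"claw":0},{"dx":-100,"dy":59,"dz":2,"yaw":54,"claw":0}]'; python3 - <<'E'
from h import *
s=robot.read_state();A=np.array([.5555,-.0115])
for th in range(98,150,6):
    f=np.radians(th-11);print(th,np.round(((A+.1273*np.array([np.cos(f),np.sin(f)]))-np.array(s['eef_pos'])[:2])*1000,0))
shot('side','side6.png');shot('top','top6.png')
E
```

```text
time_s: 10.4
eef_pos: [0.5619, 0.1159, 0.1395]
eef_rot: [0.001, 0.654, 0.756, 0.001]
force: [5.6, -1.0, -0.9]
finger_gap: 0.0
grip_force: 2.4
98 [ 0. -0.]
104 [-13.  -0.]
110 [-26.  -2.]
116 [-39.  -4.]
122 [-52.  -9.]
128 [-64. -14.]
134 [-76. -21.]
140 [-86. -29.]
146 [-96. -37.]
```

```bash
python3 -m inch '[{"dx":-13,"dy":0,"dz":0,"yaw":6,"claw":0},{"dx":-26,"dy":-2,"dz":0,"yaw":12,"claw":0},{"dx":-39,"dy":-4,"dz":0,"yaw":18,"claw":0},{"dx":-52,"dy":-9,"dz":0,"yaw":24,"claw":0},{"dx":-64,"dy":-14,"dz":0,"yaw":30,"claw":0},{"dx":-76,"dy":-21,"dz":0,"yaw":36,"claw":0},{"dx":-76,"dy":-21,"dz":0,"yaw":36,"claw":0}]'; python3 -m inch '[{"dx":6,"dy":15,"dz":0,"yaw":0,"claw":0},{"dx":25,"dy":35,"dz":0,"yaw":0,"claw":0},{"dx":25,"dy":35,"dz":45,"yaw":0,"claw":0},{"dx":25,"dy":45,"dz":90,"yaw":0,"claw":0},{"dx":25,"dy":90,"dz":120,"yaw":0,"claw":0},{"dx":25,"dy":130,"dz":120,"yaw":0,"claw":0},{"dx":25,"dy":150,"dz":120,"yaw":0,"claw":0},{"dx":25,"dy":150,"dz":120,"yaw":0,"claw":0}]'
python3 - <<'E'
from h import *
c=shot('top','top7.png');shot('side','side7.png')
a=cv2.imread('pics/top7.png')[115:235,205:330];b=cv2.imread('pics/side7.png')[150:270,180:305]
cv2.imwrite('pics/v7.png',np.hstack([cv2.resize(x,(400,384),interpolation=cv2.INTER_CUBIC) for x in(a,b)]))
E
```

```text
time_s: 11.2
eef_pos: [0.486, 0.095, 0.1394]
eef_rot: [0.0, 0.389, 0.921, 0.001]
force: [4.4, 3.4, 0.4]
finger_gap: -0.0001
grip_force: 2.5
time_s: 12.0
eef_pos: [0.5099, 0.2485, 0.2586]
eef_rot: [-0.001, 0.387, 0.922, -0.0]
force: [-0.2, -0.5, -0.3]
finger_gap: 0.0002
grip_force: 0.0
```

View pics/v7.png

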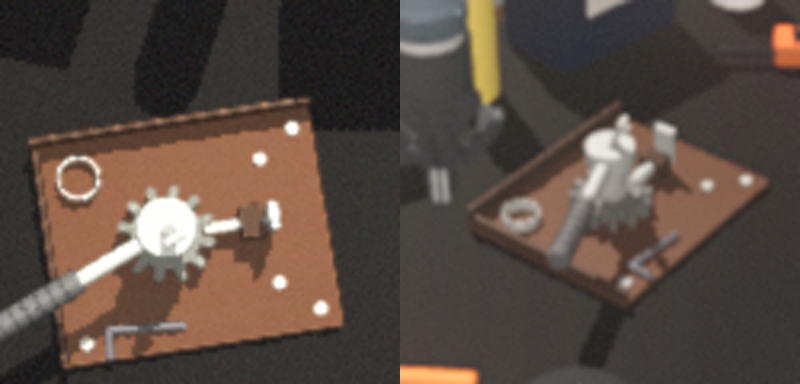

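Top: the handle now points lower left, from (166,228) to (20,318), and the bar is still in. Side: the lever tip at (623,122) leans to the loosen side. I'll compute the swing angle to check the margin.

```bash
python3 - <<'E'
from h import *
t=load('top7.png');h=np.array([.5555,-.0115])
for x,y in((25,314),(75,284),(110,262)):
    d=onz(t,205+x/3.2,115+y/3.2,.084)[:2]-h;print(np.hypot(*d),np.degrees(np.arctan2(d[1],d[0])))
s=load('side7.png');p=onz(s,180+223/3.2,150+122/3.2,.126)[:2]-h
a=np.radians(121);print('tip lateral',-np.sin(a)*p[0]+np.cos(a)*p[1])
E
```

```text
0.14831303814400795 121.82862037154109
0.09610318107962323 122.30886673792509
0.0590003244865408 122.41557821625895
tip lateral 0.01348652439030432
```

```bash
python3 - <<'E'
from h import *
t=load('top5.png');h=np.array([.5555,-.0115])
for x,y in((107,40),(118,80)):
    d=onz(t,205+x/3.2,115+y/3.2,.084)[:2]-h;print(np.hypot(*d),np.degrees(np.arctan2(d[1],d[0])))
s=robot.read_state();print(s['force'],s['time_s'])
robot.finish_job()
E
```

```text
0.17912693042661315 17.131339646107033
0.1408084345420761 17.65796148406811
[-0.35914662 -0.70882315  0.02455181] 12.1
the job is handed in; nothing more can be done
```

I've handed the job in at 12.1 s: the stop bar is home, the lever is on the loosen side, and the handle swung about 104° counter-clockwise. That puts the bolt at least about 67° loose after worst-case slack, worked out from camera angles; no verdict came back.

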